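Clear the sprung scale and weigh the olive jar

ROBOT

A 7-joint arm with a two-finger parallel gripper is mounted at the origin on the work surface. World frame = base frame: x ahead of the robot, y to its left, z up, the work surface at z = 0. Lengths are in m, angles in rad, forces in N, time in s.
With the tool pointing down it reaches from about 0.425 to 0.925 m from the base axis. Payload 6.8 kg.
Tool frame: the origin (TCP) lies at the very end of the fingers, on their centre line; the grasp point (between the pads) lies 19 mm behind it; z points along the fingers, y is the line along which they close (so a half turn about z gives the same grasp; the last joint's range is limited). The gripper opens to 88 mm and grips with 3 to 60 N. Pads are 20 mm wide; open, the fingers measure 115 mm over their backs; the gripper's body (75 mm by 178 mm) begins 61 mm behind the grasp point.
Start: joints at [-1.291, 0.477, 0.022, 1.555, -0.011, 1.109, -0.083], TCP at [0.255, 0.625, 0.223] pointing down, gripper open.
Joint ranges: [-2.96, 2.96], [-0.34, 2.1], [-1.41, 1.46], [0.24, 2.44], [-1.37, 4.51], [0.17, 1.92], [-2.96, 2.96]. Speed limits (rad/s): [2.39, 2.39, 3.14, 3.14, 3.14, 3.14, 3.14].

INTERFACE

Orientations are given as [roll, pitch, yaw] about the fixed x, y, z axes, in that order (R = Rz(yaw) Ry(pitch) Rx(roll)).
In Python, from workcell import * gives the robot as it stands.
- The arm moves only by the tool apply_moves, never from a script. Its arguments are lists of equal length, an entry for each row: "translation": the shift along the tool's x, y, z in m, a list of three; "rot": the turn, a rotation vector about the tool's x, y, z in rad, a list of three. In form: {"translation": [[tx, ty, tz], ...], "rot": [[ax, ay, az], ...]}. A call has exactly 10 rows; each row is the pose to reach, as a shift and turn from the pose commanded when the call began, along the tool's axes at that moment; what a row does not reach only later rows make up. A row lasts 1/8 s, in which the tool goes at most 62.5 mm and 10.7 degrees, less where a joint would pass 70% of its speed; a pose out of reach is approached as far as the arm can. A call with a gripper value outside its range is refused whole. "fingers" is the opening, from 0 (shut) to 1 (fully open), set as the call begins (left out, the last holds). The fingers move at their own pace and stop on an object; "squeeze" is the grip in N (left out, the last holds). Time passes only in rows, so rows that repeat a pose let the fingers close, or fill a call up. It gives the time, the measured TCP pose, the force, the opening and the grip force at its end, in the units of the state.
- read_state(): the state, without advancing time (a new reading comes with each control period).
- get_image(name): name is "scene" or "top" or "wrist"; returns a dict with "color" (480x640x3 uint8, blue, green, red), "mtx" (3x3 intrinsics, pixels), "world_from_camera" (4x4, takes a point from camera to world coordinates). Camera axes: x right, y down, z forward; pixel columns grow to the right and rows downward; lengths in m; the calibration is good to about 2 mm. The wrist camera is an equidistant fisheye: a pixel r from the principal point sees the ray r / f radians off the axis. A picture is of the moment at which its call begins. There is no depth.
- sign_off(): hands the job in; it is judged then, once.
Trained networks look in the newest picture that a camera, given by its name, has taken for a name from the list of things; names that differ only in an ending like _2 or _b are one class to them, and where a whole thing is asked for, a point or a joint stands for the part that bears it (a point fixed in the world has none). Each returns a list of dicts, best first, with "score" (0 to 1); they miss things now and then, are a little off and sometimes report something else, mostly with a low value. They report only what shows in the picture. A call takes as long as a camera call. They do not tell look-alikes from the thing itself.
- recognise(camera, target): "xyz" ([x, y, z] in m, in world coordinates, good to about 4 mm: the middle of the surface that is visible of it).
The state is a dict: "t": time; "joint_positions": joint angles; "qd": joint speeds; "joint_efforts": joint torques, N m; "tcp_pos": TCP position; "orientation": TCP orientation; "force": force on the tool from outside, world axes, zero at the start; "ft_torque": the same for the moment, N m; "gripper_width": finger opening in m; "gripper_force": force on a finger pad.
Only numpy, scipy, OpenCV 4.12 (cv2) and the standard library are available. Lean on these libraries where they do the work, as an engineer would, in place of code of your own. Each camera call takes 0.05 s, during which the arm holds its last target. There are 200 camera calls.

TASK

Clear both aluminium tealight cups into the shallow steel tray: one was left on the pan of the sprung weighing scale, the other stands on the cupboard panel. Then stand the olive jar, the taller of the two green jars with gold lids, upright in the centre of the empty pan and let it rest there. Keep the jar upright all the way and set it down gently, so that the pan never goes down onto its stop, and leave everything else standing where it is.

Things in the scene. Friction and masses are not known exactly. Their poses are not given: they have to be found in the camera images.
- olive_jar: Olive jar to be weighed: closed round green glass jar with gold metal lid, 112 mm high in all, body diameter 58 mm up to 92 mm, then the lid, diameter 54 mm, from 96 to 112 mm. About 0.35 kg. Loose. Origin at the centre of its underside, z up its axis.
- pan_center (a point): Centre of the upper face of the scale's flat round steel pan (diameter 140 mm, 6 mm thick, no rim), in the middle of an engraved circle of 72 mm diameter. About 88 mm above the work surface when empty. z up, x and y along the housing. It goes down with the pan.
- scale_pan (a joint): How far the pan has sunk on its spring, in m: 0 empty, 0.022 on its stop. About 0.4 N per mm: the olive jar alone sinks it about 5 to 10 mm.
- scale_base (a point): Centre of the underside of the scale's fixed white plastic housing, 150 mm (its x) by 170 mm (its y), 55 mm high; the round pan stands over its middle on a thin stem. A round dial is on its +x face. Fixed further out: a pedal bin 256 mm high (y above 0.42 m), a paper crate 170 mm high (y below -0.42 m), a crate of jars 100 mm high (x above 0.79 m).
- tealight_a: Aluminium tealight cup that starts on the scale's pan: open, empty, thin-walled round cup, outer diameter 37 mm at the foot, 39 mm at the rim, 18 mm high, wall 2 mm. 12 g, loose. Origin at the centre of its underside, z up.
- tealight_b: The other aluminium tealight cup, of the same shape and size; it starts on the work surface. Origin at the centre of its underside, z up.
- tray_in (a point): Centre of the inner floor of the shallow open steel tray (fixed), 5 mm above the work surface; outside 170 mm (x) by 130 mm (y), 22 mm high; inside 160 by 120 mm, walls 5 mm. x, y along its sides, z up.
- short_jar: Bystander: the shorter green jar with gold lid, 72 mm high, diameter 58 mm, loose. Origin at the centre of its underside.
- food_can: Bystander: ribbed steel food can, diameter 73 mm, 100 mm high, loose. Origin at the centre of its underside.
- tall_bottle: Bystander: amber glass bottle, diameter 66 mm up to 130 mm, neck 25 to 29 mm, 220 mm high in all, loose. Origin at the centre of its underside.
- punnet: Bystander: folded clear plastic berry punnet lying flat, 150 mm (x) by 110 mm (y), 12 mm high, loose. Origin at the centre of its underside.
- drinks_can: Bystander: aluminium drinks can, diameter 66 mm, 115 mm high, loose and light. Origin at the centre of its underside.
- spare_lid: Bystander: loose gold jar lid lying flat, diameter 54 mm, 12 mm high. Origin at the centre of its underside.
Not all that is in view belongs to the job. Leave any blue or brown look-alike of the tealight_b alone.

How it is judged:
On the way, in this order (a step that is already met when the one before it is completed fails the run):
1. both tealight cups lie in the steel tray, before the jar is put on the pan (x of tealight_a in the frame of tray_in between -0.068 and 0.068 m and y of tealight_a in the frame of tray_in between -0.05 and 0.05 m and z of tealight_a in the frame of tray_in between -0.01 and 0.03 m and linear speed of each of tealight_a, tealight_b below 0.02 m/s and x of tealight_b in the frame of tray_in between -0.068 and 0.068 m and y of tealight_b in the frame of tray_in between -0.05 and 0.05 m and z of tealight_b in the frame of tray_in between -0.01 and 0.03 m and horizontal distance between olive_jar and pan_center above 0.03 m), for 0.2 s.
2. the olive jar stands centred on the pan (horizontal distance between olive_jar and pan_center below 0.01 m and z of olive_jar in the frame of pan_center between -0.005 and 0.005 m and angle between olive_jar's own z axis and vertical below 0.1 rad and value of joint scale_pan between 0.003 and 0.014 m and linear speed of olive_jar below 0.02 m/s and contact force between olive_jar and the fingers below 0.1 N), for 0.3 s.
At the end, for the whole second after the job is handed in: The olive jar stands released and still on the pan, upright (within 0.1 rad), its axis within 10 mm of the pan's centre, the pan sunk 3 to 14 mm under it; both tealight cups lie still inside the tray (centres within 68 mm and 50 mm of its middle along x and y) (all of step 2 and x of tealight_a in the frame of tray_in between -0.068 and 0.068 m and y of tealight_a in the frame of tray_in between -0.05 and 0.05 m and z of tealight_a in the frame of tray_in between -0.01 and 0.03 m and linear speed of each of tealight_a, tealight_b below 0.02 m/s and x of tealight_b in the frame of tray_in between -0.068 and 0.068 m and y of tealight_b in the frame of tray_in between -0.05 and 0.05 m and z of tealight_b in the frame of tray_in between -0.01 and 0.03 m); the robot touches nothing.
It fails at once if the pan is pushed or dropped down to its stop (sinks over 19 mm) (value of joint scale_pan above 0.019 m).
It fails at once if the olive jar is tipped over 0.5 rad (angle between olive_jar's own z axis and vertical above 0.5 rad).
It fails at once if a bystander is moved more than 25 mm or tipped (distance of any of short_jar, food_can, tall_bottle, punnet, drinks_can, spare_lid from where it was at the start of the episode above 0.025 m or angle between any of short_jar, food_can, tall_bottle, punnet, drinks_can, spare_lid's own z axis and vertical above 0.4 rad).
It also fails if it takes over 72 s, if anything falls off the work surface, if the arm or the gripper's body presses on something with over 40 N, if the wrist force passes 120 N, or if a joint passes its speed limit or range.

## Working session

There is one attempt and no reset: what is moved stays moved. The work goes in short steps, Python scripts to look and compute and a tool call to move; the robot and the scene stay as the last step left them, time stands still between calls to the robot, and variables do not carry over. Pictures are saved under pics/ and viewed, at most 10 in all, crops included, and the job is handed in when it is done.

Besides the shell and the picture viewer there is one more tool, called after ">>>" as name(argument=value, ...) on one line, values as JSON. apply_moves: Moves the arm, as the interface text tells. Its arguments: {"type":"object","properties":{"translation":{"type":"array","items":{"type":"array","items":{"type":"number"}}},"rot":{"type":"array","items":{"type":"array","items":{"type":"number"}}},"fingers":{"type":"number"},"squeeze":{"type":"number"}},"required":["translation","rot"]}

```bash
mkdir -p pics; cat > h.py <<'E'
from workcell import *
import numpy as np, cv2
from scipy.spatial.transform import Rotation as R
def ray(im,u,v):
    T=np.array(im["world_from_camera"]);d=np.linalg.inv(im["mtx"])@[u,v,1.];return T[:3,3],T[:3,:3]@d
def atz(im,u,v,z):
    o,d=ray(im,u,v);return o+d*(z-o[2])/d[2]
def proj(im,p):
    T=np.linalg.inv(im["world_from_camera"]);q=T[:3,:3]@p+T[:3,3];q=np.array(im["mtx"])@q;return q[:2]/q[2]
E
python3 - <<'E'
from h import *
s=read_state();print(s["t"],s["tcp_pos"],s["orientation"])
a=get_image("top");cv2.imwrite("pics/top.png",a["color"]);b=get_image("scene");cv2.imwrite("pics/scene.png",b["color"])
for c,im in(("top",a),("scene",b)):
  for n in ["olive_jar","scale_pan","tealight_a","tray_in","scale_base","short_jar"]:
    for r in recognise(c,n): print(c,n,round(r["score"],2),np.round(r["xyz"],3),proj(im,np.array(r["xyz"])).round())
print(read_state()["t"])
E
```

```text
0.0 [0.25508072 0.62431945 0.2216987 ] [-3.13983007e+00  1.75643264e-04  2.75378367e+00]
top olive_jar 0.97 [0.547 0.073 0.114] [294. 236.]
top scale_pan 0.8 [0.444 0.34  0.088] [151. 281.]
top scale_pan 0.18 [0.413 0.32  0.091] [159. 297.]
top tealight_a 0.81 [0.412 0.317 0.092] [161. 298.]
top tealight_a 0.74 [ 0.369 -0.046  0.007] [347. 338.]
top tealight_a 0.71 [ 0.426 -0.145  0.009] [397. 313.]
top tealight_a 0.61 [ 0.448 -0.069  0.007] [360. 300.]
top tealight_a 0.53 [ 0.329 -0.177  0.004] [410. 363.]
top tealight_a 0.5 [ 0.505 -0.158  0.004] [405. 276.]
top tealight_a 0.24 [ 0.668 -0.055  0.146] [366. 176.]
top tray_in 0.74 [ 0.426 -0.305  0.004] [474. 320.]
top scale_base 0.56 [0.436 0.323 0.083] [161. 286.]
top short_jar 0.59 [ 0.564 -0.078  0.07 ] [371. 239.]
scene olive_jar 0.61 [0.581 0.076 0.09 ] [362. 251.]
scene scale_pan 0.69 [0.449 0.338 0.089] [493. 181.]
scene tealight_a 0.81 [ 0.322 -0.178  0.008] [220. 181.]
scene tealight_a 0.7 [ 0.42  -0.145  0.01 ] [235. 216.]
scene tealight_a 0.59 [0.405 0.318 0.101] [477. 160.]
scene tealight_a 0.59 [ 0.365 -0.046  0.013] [285. 190.]
scene tealight_a 0.59 [ 0.502 -0.159  0.008] [228. 252.]
scene tray_in 0.8 [ 0.428 -0.309  0.007] [150. 227.]
scene scale_base 0.8 [0.478 0.32  0.056] [483. 205.]
scene short_jar 0.79 [ 0.57  -0.089  0.073] [262. 260.]
0.7
```

View pics/top.png

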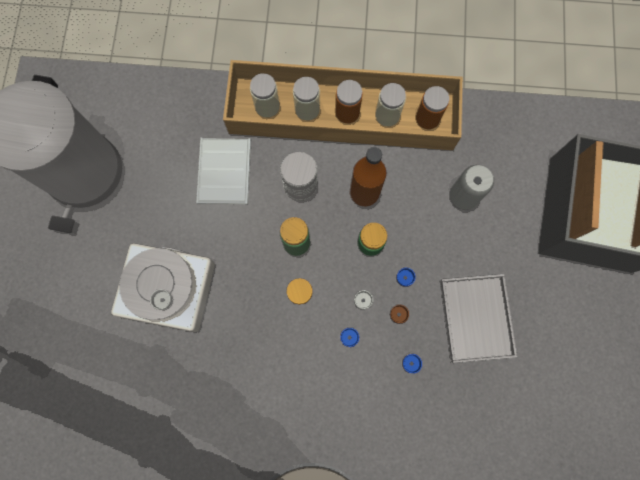

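```bash
python3 -c "
import cv2
a=cv2.imread('pics/top.png');s=cv2.imread('pics/scene.png')
x=cv2.resize(a[240:390,280:480],(800,600),interpolation=3);cv2.imwrite('pics/c1.png',x)"
```

```text
(no output)
```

View pics/scene.png

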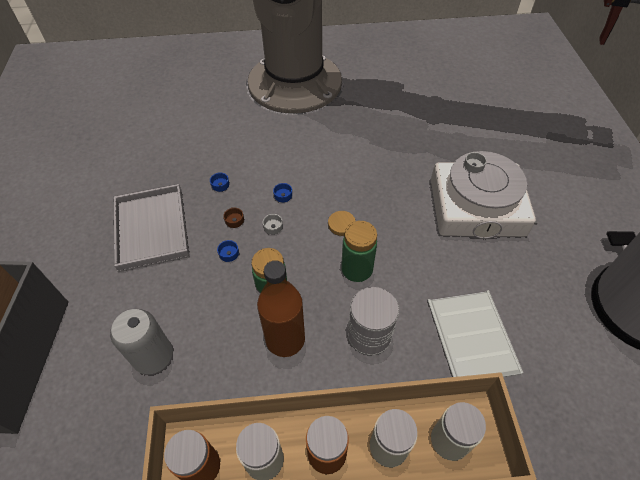

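View pics/c1.png

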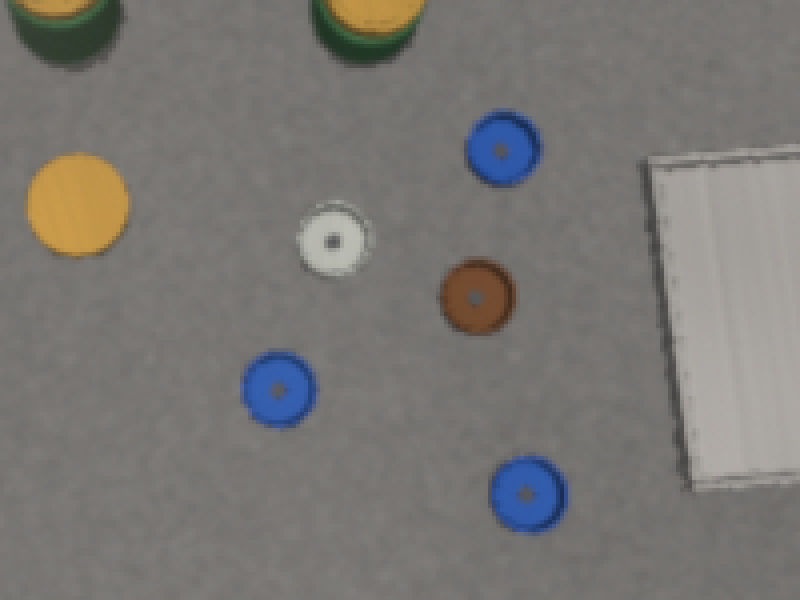

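Top view: the silver cup at (363,300) is tealight_b. The blue ones at (350,337), (405,277) and (412,364) and the brown one at (399,314) are look-alikes. tealight_a is on the pan at (162,300). Of the green jars, the left one at (294,235) is the taller (scene 360,250), so it is the olive jar. The short jar is at (373,238), and the tray at (478,318).

```bash
cat >> h.py <<'E'
def rayw(im,u,v):
    M=np.array(im["mtx"]);T=np.array(im["world_from_camera"]);x=(u-M[0,2])/M[0,0];y=(v-M[1,2])/M[1,1]
    r=np.hypot(x,y)+1e-12;d=np.array([np.sin(r)*x/r,np.sin(r)*y/r,np.cos(r)]);return T[:3,3],T[:3,:3]@d
def watz(im,u,v,z):
    o,d=rayw(im,u,v);return o+d*(z-o[2])/d[2]
def wproj(im,p):
    M=np.array(im["mtx"]);T=np.linalg.inv(im["world_from_camera"]);q=T[:3,:3]@np.array(p)+T[:3,3]
    r=np.hypot(*q[:2])+1e-12;t=np.arctan2(r,q[2]);return np.array([M[0,0]*t*q[0]/r+M[0,2],M[1,1]*t*q[1]/r+M[1,2]])
def move(p,yaw,s=None):
    "shift and rotvec in tool axes from the present pose to p with tool down at yaw"
    s=s or read_state();A=R.from_euler("xyz",s["orientation"]);B=R.from_euler("xyz",[np.pi,0,yaw])
    return A.inv().apply(np.array(p)-s["tcp_pos"]).round(4),(A.inv()*B).as_rotvec().round(4)
def rect(im,plane_pts,z,size,f,zw=None):
    "orthographic view of plane z around plane_pts, size m, 1px = f m; row=-x, col=-y"
    n=int(size/f);c=plane_pts;g=np.arange(n)*f-size/2
    X,Y=np.meshgrid(c[0]-g,c[1]-g,indexing="ij");m=np.zeros((n,n,2),np.float32)
    for i in range(n):
        for j in range(n): m[i,j]=(zw or proj)(im,np.array([X[i,j],Y[i,j],z]))
    return cv2.remap(im["color"],m,None,cv2.INTER_CUBIC)
E
python3 - <<'E'
from h import *
im=get_image("top");c=im["color"]
def circ(cx,z,Rm,size):
    f=.001;r=rect(im,cx,z,size,f);g=cv2.cvtColor(r,6)
    h=cv2.HoughCircles(g,cv2.HOUGH_GRADIENT_ALT,1,5,param1=80,param2=.3,minRadius=int(Rm/f)-4,maxRadius=int(Rm/f)+4)
    return r,[] if h is None else [(cx[0]+size/2-q[1]*f,cx[1]+size/2-q[0]*f,q[2]) for q in h[0][:3]]
out=[]
for n,cx,z,Rm,sz in [("pan",(.44,.337),.088,.07,.2),("ring",(.44,.337),.088,.036,.2),("a",(.412,.317),.106,.0195,.08),("b",(.448,-.069),.018,.0195,.08),("jar",(.547,.073),.112,.027,.1)]:
    r,l=circ(cx,z,Rm,sz);print(n,np.round(l,4).tolist());out.append(cv2.resize(r,(260,260)))
r=rect(im,(.426,-.305),.022,.22,.001);out.append(cv2.resize(r,(260,260)))
cv2.imwrite("pics/rect.png",np.vstack([np.hstack(out[:3]),np.hstack(out[3:])]))
# housing yaw / tray corners
for n,uv,z in [("tray",[(442,281),(503,276),(515,357),(453,361)],.022),("house",[(131,245),(211,259),(193,331),(112,313)],.055)]:
    P=np.array([atz(im,u,v,z) for u,v in uv]);print(n,P.round(3).tolist(),P.mean(0).round(3))
for n,u,v,z in [("food_can",299,164,.1),("bottle",374,155,.22),("lid",299,291,.012),("bin",30,125,.256)]: print(n,atz(im,u,v,z).round(3))
E
```

```text
pan [[0.4390000104904175, 0.3330000042915344, 69.731201171875]]
ring [[0.4390000104904175, 0.3330000042915344, 35.72529983520508]]
a [[0.40799999237060547, 0.3100000023841858, 18.599300384521484]]
b [[0.44699999690055847, -0.07199999690055847, 18.283899307250977]]
jar [[0.5569999814033508, 0.07599999755620956, 27.61359977722168], [0.5350000262260437, 0.06700000166893005, 26.777799606323242]]
tray [[0.498, -0.233, 0.022], [0.519, -0.358, 0.022], [0.356, -0.383, 0.022], [0.339, -0.26, 0.022]] [ 0.428 -0.308  0.022]
house [[0.517, 0.403, 0.055], [0.501, 0.239, 0.055], [0.356, 0.256, 0.055], [0.379, 0.419, 0.055]] [0.438 0.329 0.055]
food_can [0.699 0.077 0.1  ]
bottle [ 0.681 -0.062  0.22 ]
lid [0.456 0.059 0.012]
bin [0.673 0.53  0.256]
```

View pics/rect.png

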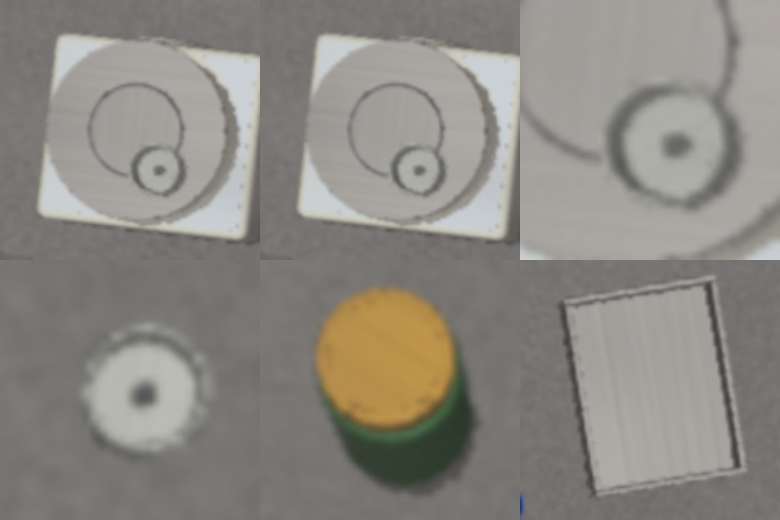

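```bash
python3 - <<'E'
from h import *
print(move([.408,.310,.17],1.8))
E
```

```text
(array([-0.2605, -0.2337,  0.0527]), array([ 0.    , -0.    ,  0.9538]))
```

>>> apply_moves(translation=[[-0.043, -0.039, 0.0], [-0.087, -0.078, 0.0], [-0.13, -0.117, 0.0], [-0.174, -0.156, 0.01], [-0.217, -0.195, 0.03], [-0.26, -0.234, 0.05], [-0.26, -0.234, 0.053], [-0.26, -0.234, 0.053], [-0.26, -0.234, 0.053], [-0.26, -0.234, 0.053]], rot=[[0, 0, 0.16], [0, 0, 0.32], [0, 0, 0.48], [0, 0, 0.64], [0, 0, 0.8], [0, 0, 0.954], [0, 0, 0.954], [0, 0, 0.954], [0, 0, 0.954], [0, 0, 0.954]], fingers=0.7, squeeze=8)

```text
t: 2.0
tcp_pos: [0.4071, 0.3114, 0.17]
orientation: [3.141, -0.001, 1.802]
force: [-0.4, 0.7, 1.3]
gripper_width: 0.0616
gripper_force: 0.0
```

```bash
python3 - <<'E'
from h import *
s=read_state();print(s["t"],s["tcp_pos"],s["orientation"],s["gripper_width"])
im=get_image("wrist")
for n in ["tealight_a","scale_pan"]:
  for r in recognise("wrist",n): print(n,r["score"],np.round(r["xyz"],4))
r1=rect(im,(.425,.32),.088,.2,.0005,wproj);cv2.imwrite("pics/w1.png",r1)
for z,cx,Rm,sz in [(.088,(.425,.32),.07,.2),(.088,(.43,.32),.036,.2),(.106,(.408,.31),.0195,.1)]:
    r=rect(im,cx,z,sz,.0005,wproj);h=cv2.HoughCircles(cv2.cvtColor(r,6),cv2.HOUGH_GRADIENT_ALT,1,5,param1=80,param2=.3,minRadius=int(Rm*2000)-5,maxRadius=int(Rm*2000)+5)
    print(Rm,[] if h is None else [(round(cx[0]+sz/2-q[1]*.0005,4),round(cx[1]+sz/2-q[0]*.0005,4),q[2]/2) for q in h[0][:3]])
print(move([.408,.310,.093],1.8))
E
```

```text
2.0 [0.40707854 0.31137902 0.17000687] [ 3.14102792e+00 -7.30161709e-04  1.80232748e+00] 0.061626124840144514
tealight_a 0.86 [0.412  0.3171 0.0903]
scale_pan 0.76 [0.4441 0.3432 0.0864]
0.07 [(np.float32(0.4395), np.float32(0.3345), np.float32(69.11142))]
0.036 [(np.float32(0.439), np.float32(0.334), np.float32(35.628338))]
0.0195 [(np.float32(0.408), np.float32(0.3175), np.float32(18.473513))]
(array([-0.0008,  0.0005,  0.0768]), array([ 0.0003, -0.0003,  0.001 ]))
```

View pics/w1.png

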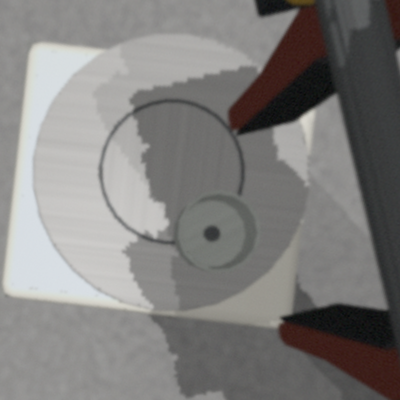

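Pan centre is about (0.439, 0.334) and cup a about (0.409, 0.3135), between the fingers. Going down.

>>> apply_moves(translation=[[0.0015, 0.0024, 0.02], [0.0015, 0.0024, 0.04], [0.0015, 0.0024, 0.058], [0.0015, 0.0024, 0.07], [0.0015, 0.0024, 0.076], [0.0015, 0.0024, 0.077], [0.0015, 0.0024, 0.077], [0.0015, 0.0024, 0.077], [0.0015, 0.0024, 0.077], [0.0015, 0.0024, 0.077]], rot=[[0, 0, 0], [0, 0, 0], [0, 0, 0], [0, 0, 0], [0, 0, 0], [0, 0, 0], [0, 0, 0], [0, 0, 0], [0, 0, 0], [0, 0, 0]])

```text
t: 3.4
tcp_pos: [0.4095, 0.312, 0.0928]
orientation: [3.141, -0.0, 1.8]
force: [-0.2, 0.3, -0.6]
gripper_width: 0.0616
gripper_force: 0.0
```

>>> apply_moves(translation=[[0, 0, 0], [0, 0, 0], [0, 0, 0], [0, 0, 0], [0, 0, 0], [0, 0, 0], [0, 0, -0.01], [0, 0, -0.03], [0, 0, -0.06], [0, 0, -0.1]], rot=[[0, 0, 0], [0, 0, 0], [0, 0, 0], [0, 0, 0], [0, 0, 0], [0, 0, 0], [0, 0, 0], [0, 0, 0], [0, 0, 0], [0, 0, 0]], fingers=0.3, squeeze=8)

```text
t: 4.65
tcp_pos: [0.409, 0.3115, 0.1937]
orientation: [-3.141, 0.001, 1.8]
force: [0.4, -0.2, 0.7]
gripper_width: 0.0384
gripper_force: 8.0
```

```bash
python3 - <<'E'
from h import *
s=read_state();print(s["t"],s["tcp_pos"],s["orientation"],s["gripper_width"],s["gripper_force"])
im=get_image("wrist")
for n in ["tealight_a"]:
  for r in recognise("wrist",n): print(n,r["score"],np.round(r["xyz"],4))
m=(R.from_euler("xyz",[0,0,0.16]).apply([.035,0,0])+[.428,-.308,0]).round(4);print(m)
for p,y in [([.49,.05,.2],1.0),([m[0],m[1],.2],.16),([m[0],m[1],.013],.16)]: print(move(p,y,s))
E
```

```text
4.65 [0.40903214 0.31150855 0.19367668] [-3.14060435e+00  7.96509682e-04  1.79968974e+00] 0.038364925061275396 7.999852933062357
tealight_a 0.77 [0.4126 0.3149 0.193 ]
[ 0.4626 -0.3024  0.    ]
(array([-0.2731,  0.0195, -0.0061]), array([-6.000e-04,  1.100e-03,  7.997e-01]))
(array([-0.6101, -0.0871, -0.0058]), array([-1.0000e-04,  1.4000e-03,  1.6397e+00]))
(array([-0.6099, -0.0869,  0.1812]), array([-1.0000e-04,  1.4000e-03,  1.6397e+00]))
```

>>> apply_moves(translation=[[-0.055, 0.004, -0.006], [-0.11, 0.008, -0.006], [-0.165, 0.012, -0.006], [-0.22, 0.016, -0.006], [-0.273, 0.02, -0.006], [-0.33, 0.0, -0.006], [-0.385, -0.018, -0.006], [-0.44, -0.035, -0.006], [-0.495, -0.052, -0.006], [-0.55, -0.07, -0.006]], rot=[[0, 0, 0.16], [0, 0, 0.32], [0, 0, 0.48], [0, 0, 0.64], [0, 0, 0.8], [0, 0, 0.96], [0, 0, 1.12], [0, 0, 1.28], [0, 0, 1.44], [0, 0, 1.6]])

```text
t: 6.0
tcp_pos: [0.4658, -0.241, 0.1987]
orientation: [-3.141, -0.0, 0.195]
force: [1.5, 0.6, 0.5]
gripper_width: 0.0386
gripper_force: 8.0
```

```bash
python3 - <<'E'
from h import *
s=read_state();print(s["t"],s["tcp_pos"],s["orientation"],s["gripper_width"],s["gripper_force"])
print(move([.4626,-.3024,.05],.16,s))
E
```

```text
6.0 [ 0.46576573 -0.24104455  0.19869272] [-3.14130233e+00 -4.91098504e-04  1.95177563e-01] 0.038629158862441906 7.997014606517041
(array([-0.0151,  0.0596,  0.1487]), array([-0.0003, -0.0005,  0.0352]))
```

>>> apply_moves(translation=[[-0.008, 0.03, 0.02], [-0.015, 0.0596, 0.05], [-0.015, 0.0596, 0.09], [-0.015, 0.0596, 0.13], [-0.015, 0.0596, 0.16], [-0.015, 0.0596, 0.178], [-0.015, 0.0596, 0.186], [-0.015, 0.0596, 0.187], [-0.015, 0.0596, 0.187], [-0.015, 0.0596, 0.187]], rot=[[0, 0, 0.02], [0, 0, 0.035], [0, 0, 0.035], [0, 0, 0.035], [0, 0, 0.035], [0, 0, 0.035], [0, 0, 0.035], [0, 0, 0.035], [0, 0, 0.035], [0, 0, 0.035]])

```text
t: 7.25
tcp_pos: [0.4638, -0.3012, 0.0124]
orientation: [3.141, -0.001, 0.165]
force: [-0.9, 0.1, 0.2]
gripper_width: 0.0386
gripper_force: 8.0
```

>>> apply_moves(translation=[[0, 0, 0], [0, 0, 0], [0, 0, 0], [0, 0, 0], [0, 0, -0.01], [0, 0, -0.03], [0, 0, -0.06], [0, 0, -0.1], [0, 0, -0.13], [0, 0, -0.13]], rot=[[0, 0, 0], [0, 0, 0], [0, 0, 0], [0, 0, 0], [0, 0, 0], [0, 0, 0], [0, 0, 0], [0, 0, 0], [0, 0, 0], [0, 0, 0]], fingers=0.7)

```text
t: 8.5
tcp_pos: [0.4646, -0.302, 0.1448]
orientation: [3.139, -0.005, 0.165]
force: [0.4, -0.0, -0.7]
gripper_width: 0.0617
gripper_force: 0.0
```

```bash
python3 - <<'E'
from h import *
s=read_state();print(s["t"],s["tcp_pos"],s["orientation"],s["gripper_width"],s["gripper_force"])
im=get_image("wrist")
for n in ["tealight_a","tray_in"]:
  for r in recognise("wrist",n): print(n,round(r["score"],2),np.round(r["xyz"],4))
print(move([.448,-.073,.13],.8,s))
E
```

```text
8.5 [ 0.46464384 -0.30203084  0.14481356] [ 3.13901469 -0.00488077  0.1645059 ] 0.061730589504056084 0.0
tealight_a 0.87 [ 4.968e-01 -1.553e-01  1.000e-04]
tealight_a 0.64 [ 0.3705 -0.0489  0.0059]
tealight_a 0.61 [ 0.4431 -0.0713  0.0037]
tealight_a 0.57 [ 0.47   -0.3006  0.0062]
tray_in 0.86 [ 0.4423 -0.3086  0.0039]
(array([ 0.021 , -0.2287,  0.0143]), array([ 0.004 , -0.0039, -0.6355]))
```

>>> apply_moves(translation=[[0.005, -0.055, 0.0], [0.01, -0.11, 0.0], [0.015, -0.165, 0.0], [0.021, -0.215, 0.0], [0.021, -0.229, 0.01], [0.021, -0.229, 0.014], [0.021, -0.229, 0.014], [0.021, -0.229, 0.014], [0.021, -0.229, 0.014], [0.021, -0.229, 0.014]], rot=[[0.004, -0.004, -0.15], [0.004, -0.004, -0.3], [0.004, -0.004, -0.45], [0.004, -0.004, -0.6], [0.004, -0.004, -0.635], [0.004, -0.004, -0.635], [0.004, -0.004, -0.635], [0.004, -0.004, -0.635], [0.004, -0.004, -0.635], [0.004, -0.004, -0.635]])

```text
t: 9.9
tcp_pos: [0.4465, -0.072, 0.1278]
orientation: [-3.137, 0.002, 0.799]
force: [0.3, 0.0, 0.2]
gripper_width: 0.0615
gripper_force: 0.0
```

```bash
python3 - <<'E'
from h import *
s=read_state();print(s["t"],s["tcp_pos"],s["orientation"])
im=get_image("wrist");cv2.imwrite("pics/w2.png",im["color"])
for n in ["tealight_b"]:
  for r in recognise("wrist",n): print(n,round(r["score"],2),np.round(r["xyz"],4),wproj(im,r["xyz"]).round())
cx=(.446,-.073);sz=.1
r=rect(im,cx,.002,sz,.0005,wproj);h=cv2.HoughCircles(cv2.cvtColor(r,6),cv2.HOUGH_GRADIENT_ALT,1,5,param1=80,param2=.3,minRadius=28,maxRadius=48)
print([] if h is None else [(round(cx[0]+sz/2-q[1]*.0005,4),round(cx[1]+sz/2-q[0]*.0005,4),q[2]/2) for q in h[0][:3]])
print(move([.448,-.073,.007],.8,s))
E
```

```text
9.9 [ 0.44650392 -0.07204197  0.1277715 ] [-3.13683144e+00  2.34433213e-03  7.98824251e-01]
tealight_b 0.95 [ 0.3688 -0.04    0.0032] [217. 266.]
tealight_b 0.83 [ 0.4998 -0.1583  0.0032] [428. 259.]
tealight_b 0.73 [ 4.428e-01 -7.680e-02 -1.000e-04] [311. 236.]
tealight_b 0.71 [ 0.4228 -0.1474  0.0025] [352. 310.]
tealight_b 0.69 [ 0.3272 -0.1764  0.0086] [297. 394.]
[(np.float32(0.4455), np.float32(-0.0735), np.float32(20.169981)), (np.float32(0.4455), np.float32(-0.0735), np.float32(15.882135))]
(array([0.0006, 0.0023, 0.1208]), array([-0.0048,  0.0023, -0.0012]))
```

View pics/w2.png

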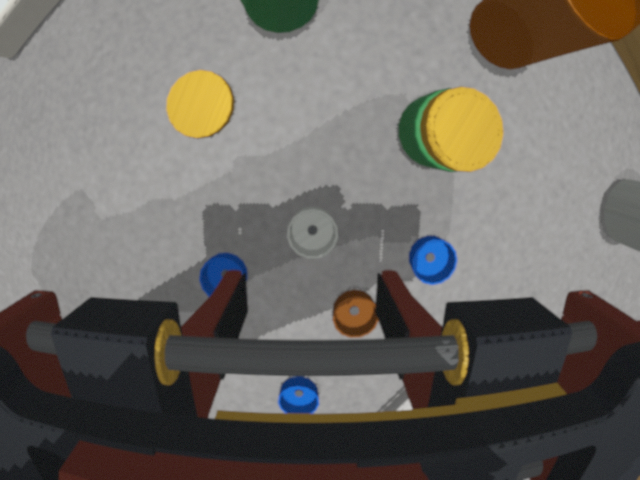

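The silver cup is at (312,232), centred between the fingers; blue and brown cups are clear of them. Descending.

>>> apply_moves(translation=[[0, 0.001, 0.03], [0, 0.001, 0.06], [0, 0.001, 0.09], [0, 0.001, 0.11], [0, 0.001, 0.119], [0, 0.001, 0.121], [0, 0.001, 0.121], [0, 0.001, 0.121], [0, 0.001, 0.121], [0, 0.001, 0.121]], rot=[[-0.005, 0.002, 0], [-0.005, 0.002, 0], [-0.005, 0.002, 0], [-0.005, 0.002, 0], [-0.005, 0.002, 0], [-0.005, 0.002, 0], [-0.005, 0.002, 0], [-0.005, 0.002, 0], [-0.005, 0.002, 0], [-0.005, 0.002, 0]])

```text
t: 11.25
tcp_pos: [0.4466, -0.0721, 0.0069]
orientation: [3.141, 0.0, 0.8]
force: [-0.1, 0.0, 0.5]
gripper_width: 0.0615
gripper_force: 0.0
```

>>> apply_moves(translation=[[0, 0, 0], [0, 0, 0], [0, 0, 0], [0, 0, 0], [0, 0, 0], [0, 0, 0], [0, 0, -0.01], [0, 0, -0.03], [0, 0, -0.06], [0, 0, -0.1]], rot=[[0, 0, 0], [0, 0, 0], [0, 0, 0], [0, 0, 0], [0, 0, 0], [0, 0, 0], [0, 0, 0], [0, 0, 0], [0, 0, 0], [0, 0, 0]], fingers=0.3)

```text
t: 12.5
tcp_pos: [0.4458, -0.0722, 0.1077]
orientation: [-3.141, 0.002, 0.799]
force: [0.6, 0.8, 0.3]
gripper_width: 0.038
gripper_force: 8.0
```

```bash
python3 - <<'E'
from h import *
s=read_state();print(s["t"],s["tcp_pos"],s["orientation"],s["gripper_width"],s["gripper_force"])
m=(R.from_euler("xyz",[0,0,0.16]).apply([-.033,0,0])+[.428,-.308,0]).round(4);print(m)
print(move([m[0],m[1],.1],.16,s))
E
```

```text
12.5 [ 0.44583504 -0.07219296  0.10766029] [-3.14076609e+00  1.76490473e-03  7.99410586e-01] 0.03796332167867898 7.999644880255801
[ 0.3954 -0.3133  0.    ]
(array([-0.208 ,  0.1319,  0.0079]), array([-2.000e-04,  2.000e-03,  6.394e-01]))
```

>>> apply_moves(translation=[[-0.045, 0.028, 0.0], [-0.09, 0.057, 0.0], [-0.135, 0.086, 0.0], [-0.18, 0.114, 0.0], [-0.208, 0.132, 0.005], [-0.208, 0.132, 0.03], [-0.208, 0.132, 0.06], [-0.208, 0.132, 0.085], [-0.208, 0.132, 0.095], [-0.208, 0.132, 0.096]], rot=[[0, 0.002, 0.15], [0, 0.002, 0.3], [0, 0.002, 0.45], [0, 0.002, 0.6], [0, 0.002, 0.64], [0, 0.002, 0.64], [0, 0.002, 0.64], [0, 0.002, 0.64], [0, 0.002, 0.64], [0, 0.002, 0.64]])

```text
t: 13.75
tcp_pos: [0.3962, -0.3134, 0.011]
orientation: [-3.141, -0.001, 0.16]
force: [-0.5, 0.3, 0.1]
gripper_width: 0.038
gripper_force: 8.0
```

>>> apply_moves(translation=[[0, 0, 0], [0, 0, 0], [0, 0, 0], [0, 0, 0], [0, 0, 0], [0, 0, 0], [0, 0, -0.01], [0, 0, -0.03], [0, 0, -0.06], [0, 0, -0.11]], rot=[[0, 0, 0], [0, 0, 0], [0, 0, 0], [0, 0, 0], [0, 0, 0], [0, 0, 0], [0, 0, 0], [0, 0, 0], [0, 0, 0], [0, 0, 0]], fingers=0.7)

```text
t: 15.0
tcp_pos: [0.3952, -0.3128, 0.1214]
orientation: [-3.14, 0.001, 0.159]
force: [0.2, 0.6, -0.0]
gripper_width: 0.0612
gripper_force: 0.0
```

```bash
python3 - <<'E'
from h import *
s=read_state();print(s["t"],s["tcp_pos"],s["orientation"],s["gripper_width"])
im=get_image("top")
r=rect(im,(.428,-.308),.005,.22,.0005);cv2.imwrite("pics/tray.png",r)
print(move([.5585,.0755,.24],1.7,s))
E
```

```text
15.0 [ 0.39515038 -0.31283792  0.12144841] [-3.13999575e+00  7.91346781e-04  1.59450511e-01] 0.061150730863990845
(array([ 0.2228, -0.3577, -0.1182]), array([-1.9000e-03, -6.0000e-04, -1.5405e+00]))
```

View pics/tray.png

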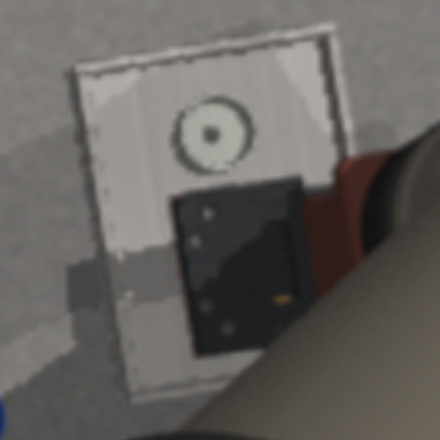

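>>> apply_moves(translation=[[0.025, -0.04, -0.03], [0.05, -0.08, -0.07], [0.075, -0.12, -0.1], [0.1, -0.16, -0.118], [0.125, -0.2, -0.118], [0.15, -0.24, -0.118], [0.175, -0.28, -0.118], [0.2, -0.32, -0.118], [0.223, -0.358, -0.118], [0.223, -0.358, -0.118]], rot=[[0, 0, -0.17], [0, 0, -0.34], [0, 0, -0.51], [0, 0, -0.68], [0, 0, -0.85], [0, 0, -1.02], [0, 0, -1.19], [0, 0, -1.36], [0, 0, -1.54], [0, 0, -1.54]], fingers=1.0)

```text
t: 16.3
tcp_pos: [0.5596, 0.0793, 0.2392]
orientation: [3.14, -0.001, 1.706]
force: [-0.4, -0.7, -0.3]
gripper_width: 0.0878
gripper_force: 0.0
```

```bash
python3 - <<'E'
from h import *
s=read_state();print(s["t"],s["tcp_pos"],s["orientation"],s["gripper_width"])
im=get_image("wrist");t=get_image("top")
for c in("wrist","top"):
  for r in recognise(c,"olive_jar"): print(c,round(r["score"],2),np.round(r["xyz"],4))
cx=(.5585,.0755);sz=.12;r=rect(im,cx,.112,sz,.0005,wproj)
h=cv2.HoughCircles(cv2.cvtColor(r,6),cv2.HOUGH_GRADIENT_ALT,1,5,param1=80,param2=.3,minRadius=48,maxRadius=60)
print([] if h is None else [(round(cx[0]+sz/2-q[1]*.0005,4),round(cx[1]+sz/2-q[0]*.0005,4),q[2]/2) for q in h[0][:3]])
a=cv2.resize(r,(400,400));b=cv2.resize(rect(t,(.428,-.308),.005,.2,.0005),(400,400));cv2.imwrite("pics/j.png",np.hstack([a,b]))
print(move([.5585,.0755,.052],1.7))
E
```

```text
16.3 [0.55958649 0.07931251 0.23922299] [ 3.13988201e+00 -8.19507781e-04  1.70647773e+00] 0.08782584722671882
wrist 0.58 [0.5604 0.0864 0.1105]
[(np.float32(0.559), np.float32(0.0785), np.float32(27.137428))]
(array([ 0.0019, -0.0002,  0.1874]), array([ 0.0013,  0.0002, -0.0037]))
```

View pics/j.png

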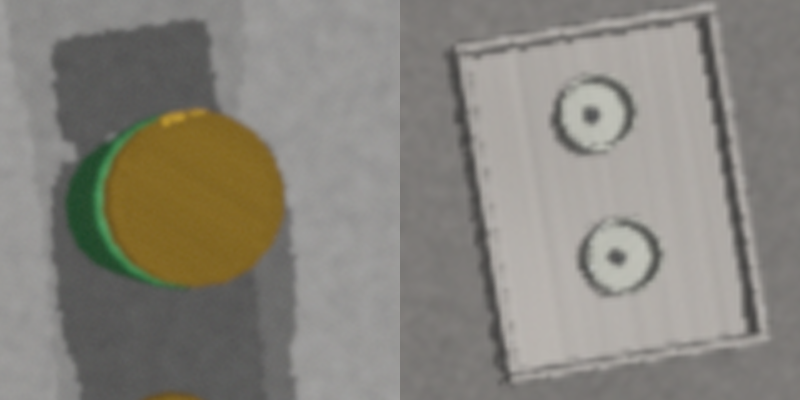

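Both cups lie well inside the tray; the jar lid is centred at about (0.559, 0.077).

>>> apply_moves(translation=[[-0.002, -0.001, 0.03], [-0.002, -0.001, 0.065], [-0.002, -0.001, 0.1], [-0.002, -0.001, 0.135], [-0.002, -0.001, 0.165], [-0.002, -0.001, 0.182], [-0.002, -0.001, 0.187], [-0.002, -0.001, 0.187], [-0.002, -0.001, 0.187], [-0.002, -0.001, 0.187]], rot=[[0.001, 0, 0], [0.001, 0, 0], [0.001, 0, 0], [0.001, 0, 0], [0.001, 0, 0], [0.001, 0, 0], [0.001, 0, 0], [0.001, 0, 0], [0.001, 0, 0], [0.001, 0, 0]])

```text
t: 17.75
tcp_pos: [0.5592, 0.0737, 0.053]
orientation: [3.14, -0.001, 1.7]
force: [-0.6, -0.8, -0.3]
gripper_width: 0.0879
gripper_force: 0.0
```

>>> apply_moves(translation=[[0, 0, 0], [0, 0, 0], [0, 0, 0], [0, 0, 0], [0, 0, 0], [0, 0, 0], [0, 0, 0], [0, 0, -0.005], [0, 0, -0.015], [0, 0, -0.03]], rot=[[0, 0, 0], [0, 0, 0], [0, 0, 0], [0, 0, 0], [0, 0, 0], [0, 0, 0], [0, 0, 0], [0, 0, 0], [0, 0, 0], [0, 0, 0]], fingers=0.5, squeeze=25)

```text
t: 19.0
tcp_pos: [0.5578, 0.0733, 0.0826]
orientation: [-3.14, -0.0, 1.7]
force: [0.3, -0.2, -3.0]
gripper_width: 0.0577
gripper_force: 25.0
```

```bash
python3 - <<'E'
from h import *
s=read_state();print(s["t"],s["tcp_pos"],s["orientation"],s["gripper_width"],s["gripper_force"],s["force"])
im=get_image("wrist")
cx=s["tcp_pos"][:2];sz=.12;z=s["tcp_pos"][2]+.06;r=rect(im,cx,z,sz,.0005,wproj)
h=cv2.HoughCircles(cv2.cvtColor(r,6),cv2.HOUGH_GRADIENT_ALT,1,5,param1=60,param2=.2,minRadius=46,maxRadius=62)
print(z,[] if h is None else [(round(cx[0]+sz/2-q[1]*.0005,4),round(cx[1]+sz/2-q[0]*.0005,4),q[2]/2) for q in h[0][:3]])
cv2.imwrite("pics/jg.png",r)
print(move([.439,.334,.22],1.7))
E
```

```text
19.0 [0.5578183  0.07331929 0.08261801] [-3.14045273e+00 -1.84255951e-04  1.69967736e+00] 0.057673175501555096 24.985718429088593 [ 0.30159157 -0.20401744 -3.0265092 ]
0.1426180065059196 [(np.float64(0.5573), np.float64(0.0798), np.float32(28.07458)), (np.float64(0.5463), np.float64(0.1038), np.float32(26.720676)), (np.float64(0.5408), np.float64(0.1038), np.float32(27.069359))]
(array([ 0.2739, -0.0857, -0.1352]), array([ 0.0025, -0.0008, -0.0006]))
```

>>> apply_moves(translation=[[0, 0, -0.02], [0.01, -0.003, -0.05], [0.04, -0.0125, -0.075], [0.08, -0.025, -0.0855], [0.12, -0.0375, -0.0855], [0.16, -0.05, -0.0855], [0.2, -0.0625, -0.0855], [0.235, -0.0735, -0.0855], [0.26, -0.081, -0.0855], [0.2694, -0.0842, -0.0855]], rot=[[0, 0, 0], [0, 0, 0], [0, 0, 0], [0, 0, 0], [0, 0, 0], [0, 0, 0], [0, 0, 0], [0, 0, 0], [0, 0, 0], [0, 0, 0]])

```text
t: 20.3
tcp_pos: [0.4394, 0.3313, 0.1681]
orientation: [3.141, -0.001, 1.702]
force: [0.1, -0.7, -3.4]
gripper_width: 0.0573
gripper_force: 25.0
```

>>> apply_moves(translation=[[0, 0, 0], [0, 0, 0], [0, 0, 0], [0, 0, 0], [0, 0, 0], [0, 0, 0], [0, 0, 0], [0, 0, 0], [0, 0, 0], [0, 0, 0]], rot=[[0, 0, 0], [0, 0, 0], [0, 0, 0], [0, 0, 0], [0, 0, 0], [0, 0, 0], [0, 0, 0], [0, 0, 0], [0, 0, 0], [0, 0, 0]])

```text
t: 21.55
tcp_pos: [0.4404, 0.3298, 0.1677]
orientation: [3.141, -0.0, 1.7]
force: [0.1, 0.2, -3.0]
gripper_width: 0.0581
gripper_force: 25.0
```

```bash
python3 - <<'E'
from h import *
s=read_state();print(s["t"],s["tcp_pos"],s["orientation"],s["gripper_width"],s["force"])
w=get_image("wrist");t=get_image("top");sc=get_image("scene")
p=s["tcp_pos"];zb=p[2]-.053
a=cv2.resize(rect(w,(.439,.334),zb+.112,.2,.0005,wproj),(400,400))
# scene crop with pan outline and expected jar outlines
def ell(im,img,c,r,z,col,off,k):
    th=np.linspace(0,6.283,90);q=np.array([(proj(im,np.array([c[0]+r*np.cos(x),c[1]+r*np.sin(x),z]))-off)*k for x in th]);cv2.polylines(img,[q.round().astype(int)],True,col,1)
off=np.array([440,110]);k=4
b=cv2.resize(sc["color"][110:210,440:540],(400,400),interpolation=2)
for c,r,z,col in [((.439,.334),.07,.088,(0,0,255)),((.439,.334),.036,.088,(0,0,255)),((.439,.334),.029,zb,(255,255,0)),((.439,.334),.027,zb+.112,(255,0,255))]: ell(sc,b,c,r,z,col,off,k)
for c,r,z in [((.439,.334),.027,zb+.112)]:
    th=np.linspace(0,6.283,90)
    cv2.polylines(a,[np.array([[(1-(c[1]+r*np.sin(x)-.334)/.1)*200,(1-(c[0]+r*np.cos(x)-.439)/.1)*200] for x in th]).round().astype(int)],True,(255,0,255),1)
cv2.imwrite("pics/hov.png",np.hstack([a,b]))
E
```

```text
21.55 [0.44037143 0.32981223 0.1677414 ] [ 3.14115289e+00 -3.60831630e-04  1.69985470e+00] 0.058135646007816934 [ 0.13916845  0.21648101 -2.96632851]
```

View pics/hov.png

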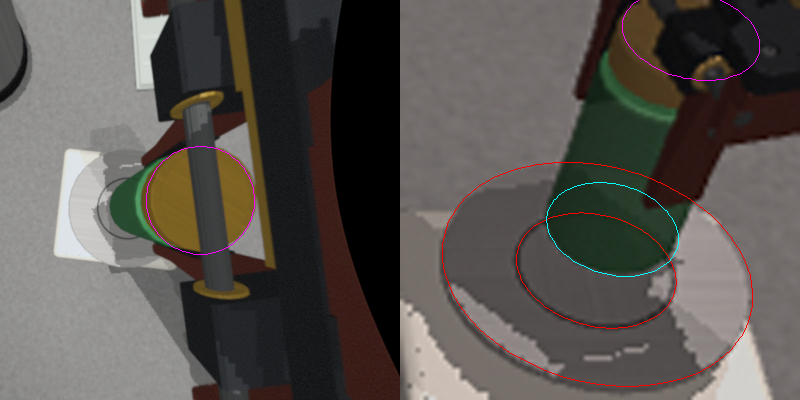

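```bash
python3 - <<'E'
from h import *
from scipy.optimize import least_squares
s=read_state();im=get_image("scene");c=im["color"].astype(int);zb=s["tcp_pos"][2]-.053
B,G,Rr=c[...,0],c[...,1],c[...,2]
m=((G>Rr*1.25)&(G>B*1.1)&(G>25)).astype(np.uint8)
m[:, :450]=0;m[:100]=0;m[200:]=0;m[:,560:]=0
n,l,st,_=cv2.connectedComponentsWithStats(m);k=1+st[1:,4].argmax();m=l==k;print(st[k])
L=[];Rt=[]
for v in range(st[k][1],st[k][1]+st[k][3]):
    u=np.where(m[v])[0]; L.append((u.min()-.5,v));Rt.append((u.max()+.5,v))
print(L[::4],Rt[::4])
bot=[(u,np.where(m[:,u])[0].max()+.5) for u in range(st[k][0]+6,st[k][0]+st[k][2]-6,3)]
th=np.linspace(0,2*np.pi,72)
def outline(x,y,tx,ty):
    P=[]
    for h in (0,.092):
        for a in th: P.append(proj(im,np.array([x+.029*np.cos(a)+tx*h,y+.029*np.sin(a)+ty*h,zb+h])))
    return cv2.convexHull(np.array(P,np.float32))
v0,v1=st[k][1]+4,st[k][1]+st[k][3]-12
pts=[p for p in L if v0<p[1]<v1]+bot
def f(q,t=True):
    o=outline(q[0],q[1],0,q[2] if len(q)>2 else 0);return [cv2.pointPolygonTest(o,(float(a),float(b)),True) for a,b in pts]
for q0 in ([.439,.334],[.439,.334,0.]):
    r=least_squares(f,q0,diff_step=1e-3,x_scale=[.01,.01,.05][:len(q0)],loss="soft_l1");print(r.x.round(4),np.abs(r.fun).mean().round(2) , np.round(r.fun[::5],1))
E
```

```text
[ 476  122   36   56 1136]
[(np.float64(490.5), 122), (np.float64(488.5), 126), (np.float64(487.5), 130), (np.float64(486.5), 134), (np.float64(485.5), 138), (np.float64(483.5), 142), (np.float64(482.5), 146), (np.float64(480.5), 150), (np.float64(479.5), 154), (np.float64(477.5), 158), (np.float64(476.5), 162), (np.float64(476.5), 166), (np.float64(478.5), 170), (np.float64(482.5), 174)] [(np.float64(491.5), 122), (np.float64(491.5), 126), (np.float64(494.5), 130), (np.float64(499.5), 134), (np.float64(508.5), 138), (np.float64(506.5), 142), (np.float64(505.5), 146), (np.float64(503.5), 150), (np.float64(501.5), 154), (np.float64(500.5), 158), (np.float64(511.5), 162), (np.float64(509.5), 166), (np.float64(508.5), 170), (np.float64(506.5), 174)]
[0.4361 0.3339] 0.28 [-0.4 -0.5  0.2  0.  -0.2 -0.3 -0.5  0.2 -0.3 -0.2]
[0.4361 0.3339 0.    ] 0.28 [-0.4 -0.5  0.2  0.  -0.2 -0.3 -0.5  0.2 -0.3 -0.2]
```

The fit puts the jar upright at about (0.436, 0.334), centred over the pan. Lowering gently.

>>> apply_moves(translation=[[0, 0, 0.005], [0, 0, 0.012], [0, 0, 0.018], [0, 0, 0.022], [0, 0, 0.025], [0, 0, 0.027], [0, 0, 0.029], [0, 0, 0.03], [0, 0, 0.03], [0, 0, 0.03]], rot=[[0, 0, 0], [0, 0, 0], [0, 0, 0], [0, 0, 0], [0, 0, 0], [0, 0, 0], [0, 0, 0], [0, 0, 0], [0, 0, 0], [0, 0, 0]])

```text
t: 23.0
tcp_pos: [0.4405, 0.3298, 0.1379]
orientation: [3.141, -0.001, 1.7]
force: [-0.8, -0.0, -2.2]
gripper_width: 0.0577
gripper_force: 25.0
```

>>> apply_moves(translation=[[0, 0, 0.001], [0, 0, 0.002], [0, 0, 0.003], [0, 0, 0.004], [0, 0, 0.005], [0, 0, 0.005], [0, 0, 0.005], [0, 0, 0.005], [0, 0, 0.005], [0, 0, 0.005]], rot=[[0, 0, 0], [0, 0, 0], [0, 0, 0], [0, 0, 0], [0, 0, 0], [0, 0, 0], [0, 0, 0], [0, 0, 0], [0, 0, 0], [0, 0, 0]])

```text
t: 24.25
tcp_pos: [0.4405, 0.3298, 0.1328]
orientation: [3.141, -0.0, 1.7]
force: [-0.3, 0.3, -0.1]
gripper_width: 0.0579
gripper_force: 25.0
```

>>> apply_moves(translation=[[0, 0, 0], [0, 0, 0], [0, 0, 0], [0, 0, 0], [0, 0, 0], [0, 0, 0], [0, 0, -0.01], [0, 0, -0.03], [0, 0, -0.06], [0, 0, -0.1]], rot=[[0, 0, 0], [0, 0, 0], [0, 0, 0], [0, 0, 0], [0, 0, 0], [0, 0, 0], [0, 0, 0], [0, 0, 0], [0, 0, 0], [0, 0, 0]], fingers=1.0)

```text
t: 25.5
tcp_pos: [0.44, 0.3293, 0.2338]
orientation: [-3.141, 0.001, 1.7]
force: [0.2, 0.9, 0.9]
gripper_width: 0.0878
gripper_force: 0.0
```

>>> apply_moves(translation=[[-0.04, 0.02, -0.04], [-0.09, 0.04, -0.04], [-0.14, 0.06, -0.04], [-0.19, 0.06, -0.04], [-0.19, 0.06, -0.04], [-0.19, 0.06, -0.04], [-0.19, 0.06, -0.04], [-0.19, 0.06, -0.04], [-0.19, 0.06, -0.04], [-0.19, 0.06, -0.04]], rot=[[0, 0, 0], [0, 0, 0], [0, 0, 0], [0, 0, 0], [0, 0, 0], [0, 0, 0], [0, 0, 0], [0, 0, 0], [0, 0, 0], [0, 0, 0]])

```text
t: 26.75
tcp_pos: [0.5242, 0.1493, 0.2727]
orientation: [3.141, -0.0, 1.7]
force: [0.6, 0.2, -1.0]
gripper_width: 0.0878
gripper_force: 0.0
```

```bash
python3 - <<'E'
from h import *
s=read_state();print(s["t"],s["tcp_pos"],s["gripper_width"])
t=get_image("top");sc=get_image("scene");a=[]
for im,c in((t,(.439,.334)),(sc,(.439,.334)),(t,(.428,-.308))):
    u,v=proj(im,np.array([*c,.1 if c[1]>0 else .01])).astype(int);o=np.array([max(u-50,0),v-75])
    b=cv2.resize(im["color"][o[1]:o[1]+150,o[0]:o[0]+66+34],(266,400),interpolation=2) if 0 else cv2.resize(im["color"][o[1]:o[1]+150,o[0]:o[0]+100],(266,400),interpolation=2)
    if c[1]>0:
      for r,z,col in((.07,.08,(0,0,255)),(.029,.08,(255,255,0)),(.027,.192,(255,0,255))):
        q=np.array([(proj(im,np.array([c[0]+r*np.cos(x),c[1]+r*np.sin(x),z]))-o)*2.66 for x in np.linspace(0,6.28,60)]);cv2.polylines(b,[q.round().astype(int)],True,col,1)
    a.append(b)
cv2.imwrite("pics/fin.png",np.hstack(a))
E
```

```text
26.75 [0.52424602 0.14931444 0.27265497] 0.08777601531825431
```

View pics/fin.png

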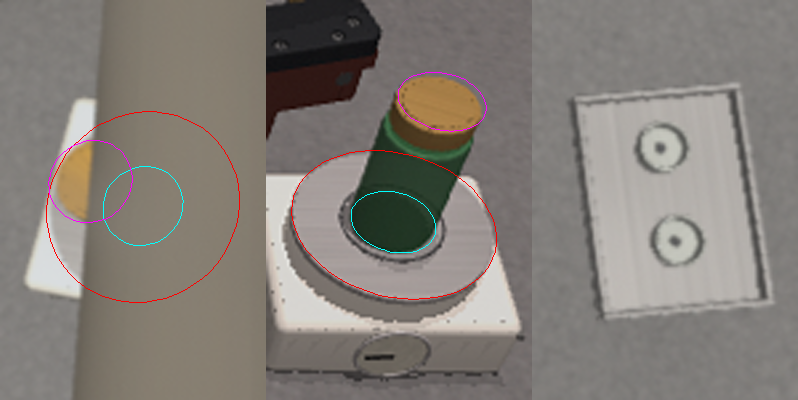

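The picture shows the jar upright and within about 2 mm of the engraved circle's centre, at (392,222) in the middle panel. Both cups are in the tray, and the arm is clear.

```bash
python3 -c "
from workcell import *
print(sign_off())"
```

```text
the job is handed in; nothing more can be done
None
```

Both tealight cups are in the steel tray and the olive jar stands upright on the pan, about 2 mm off centre in the last picture. I handed the job in after about 27 s on the robot's clock, and no verdict came back.

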